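Pestle off the keyhole rack

ROBOT

A 6-joint arm with a two-finger parallel gripper is mounted at the origin on the work surface. World frame = base frame: x ahead of the robot, y to its left, z up, the work surface at z = 0. Lengths are in mm, angles in rad, forces in N, time in s.
With the tool pointing down it reaches from about 250 to 725 mm from the base axis. Payload 4 kg.
Tool frame: the origin (TCP) lies midway between the tips of the shut fingers; the grasp point (between the pads) lies 19 mm behind it; x points along the fingers, y is the direction in which the jaws open and shut, and the axes are right-handed (so a half turn about x gives the same grasp; the last joint's range is limited). The gripper opens to 85 mm and grips with 20 to 120 N. Pads are 22 mm wide; open, the fingers measure 114 mm over their backs; the gripper's body (76 mm by 85 mm) begins 54 mm behind the grasp point. The pads swing forward as they close: fully open they stand 13 mm farther back than shut.
Start: joints at [1.266, 0.241, 0.005, 1.335, 0, 1.571], TCP at [150.049, 476.954, 231.306] pointing down, gripper open.
Joint ranges: [-2.72, 2.72], [-1.05, 1.87], [-1.09, 1.28], [-1.99, 2.15], [-1.42, 1.44], [-3.14, 3.14]. Speed limits (rad/s): [2.79, 2.79, 3.14, 3.14, 3.14, 3.14].

INTERFACE

Orientations are given as a 3x3 rotation matrix whose columns are the frame's x, y, z axes.
In Python, from cell import * gives the robot as it stands. The module is installed in compiled form; this text tells all that it offers.
- The arm moves only by the tool step_arm, never from a script. Its argument "moves" is a list of rows, each an object of numbers: "gripper": the opening, from -1 (shut) to 1 (fully open); "x", "y", "z": the shift along the tool's x, y, z in units of 0.02 m (1.0 is 0.02 m); "wx", "wy", "wz": the turn, a rotation vector about the tool's x, y, z in units of 0.15 rad (1.0 is 0.15 rad). A call has 1 to 12 rows; each row shifts and turns the commanded pose from where the row before left it, along the tool's axes as they then stand; what a row does not reach is not made up. A row lasts 1/10 s, in which the tool goes at most 50 mm and 8.59 degrees, less where a joint would pass 70% of its speed; a pose out of reach is approached as far as the arm can. A call with a number of a shift or a turn outside -1 to 1 is refused whole. A call with a gripper value outside its range is refused whole. The fingers move at their own pace and stop on an object; "grip_force" is the grip in N (left out, the last holds). Time passes only in rows, so rows that do not move let the fingers close. It gives the time, the measured TCP pose, the force and the opening at its end, in the units of the state.
- state(): the state, without advancing time (a new reading comes with each control period).
- camera(name): name is "side" or "top" or "wrist"; returns a dict with "frame" (400x640x3 uint8, blue, green, red), "mtx" (3x3 intrinsics, pixels), "cam_to_world" (4x4, takes a point from camera to world coordinates); the wrist camera has in their place "T_tool_cam" (4x4, takes a point from camera to tool coordinates, whose origin is the TCP and whose axes are the tool frame's). Camera axes: x right, y down, z forward; pixel columns grow to the right and rows downward; lengths in mm; the calibration is good to about 2 mm. A picture is of the moment at which its call begins: read the wrist's pose just before it. There is no depth.
- close_job(): hands the job in, once; it reports no verdict.
The state is a dict: "clock": time; "q": joint angles; "dq": joint speeds; "tau": joint torques, N m; "tool_pos": TCP position; "orientation": TCP orientation; "wrist_force": force on the tool from outside, world axes, zero at the start; "moment": the same for the moment, N m; "grip_width": finger opening in mm.
Only numpy, scipy, OpenCV 4.12 (cv2) and the standard library are available. Lean on these libraries where they do the work, as an engineer would, in place of code of your own. Each camera call takes 0.05 s, during which the arm holds its last target. There are 200 camera calls.

TASK

Take the pestle with the blue grip off the keyhole rack: slide it along its slot to the wide end, lift it off there, and lower it foot first into the white mortar before letting go. Leave the black-gripped pestle hanging where it is, and do not push or tip the mortar.

Things in the scene. Friction and masses are not known exactly. Their poses are not given: they have to be found in the camera images.
- pestle_blue: White pestle with blue grip, 131 mm long, 0.14 kg, hanging upright in a rack slot, free to slide along it. Origin: centre of the foot's underside; z up along it. Heights over the origin: foot 28 mm across to 20 mm, tapering to 34 mm; neck 10 mm across to 75 mm; collar 32 mm across from 75 to 81 mm, resting on the shelf; grip, a cylinder 20 mm across, from 81 to 131 mm.
- pestle_black: The same pestle with a black grip, same sizes and axes, hanging in the rack's other outer slot. A bystander: leave it hanging.
- rack: Fixed steel shelf on legs: x -80 to 75, y -130 to 130, top z 85 mm, 6 mm thick; origin on the bench. Three keyhole slots along x at y = -80, 0, 80 mm: wide end 48 mm across centred at x = -40 mm (robot's side), then a slot 15 mm wide to x = 58 mm. Pestles hang in the outer two (either way round) at x 20 to 45 mm; the foot passes only the wide end; the middle slot is empty.
- mortar: Loose white porcelain mortar standing on the bench: round bowl 76 mm high, 132 mm across the rim, 80 mm across the foot, wall 6 mm, 0.6 kg. Origin: centre of its underside, z up; the inner floor lies 10 mm above the origin and is about 68 mm across.

How it is judged:
By the outcome, as a careful person would: the job done as asked, in the order asked, and still so for the second after the job is handed in, with the robot touching nothing.
It also fails if it takes over 48 s, if anything falls off the work surface, if the arm or the gripper's body presses on something with over 40 N, if the wrist force passes 120 N, or if a joint passes its speed limit or range.

## Working session

There is one attempt and no reset: what is moved stays moved. The work goes in short steps, Python scripts to look and compute and a tool call to move; the robot and the scene stay as the last step left them, time stands still between calls to the robot, and variables do not carry over. Pictures are saved under pics/ and viewed, about 8 in all and at most 12, crops included, and the job is handed in when it is done.

Besides the shell and the picture viewer there is one more tool, called after "Emit:" in YAML: its name, and indented under it one key for each argument. step_arm: Moves the arm, as the interface text tells. Shifts and turns lie within -1 to 1; 1 stands for 0.02 m of shift or 0.15 rad of turn. Its arguments: {"type":"object","properties":{"moves":{"type":"array","items":{"type":"object","properties":{"gripper":{"type":"number"},"x":{"type":"number"},"y":{"type":"number"},"z":{"type":"number"},"wx":{"type":"number"},"wy":{"type":"number"},"wz":{"type":"number"}}}},"grip_force":{"type":"number"}},"required":["moves"]}

```bash
mkdir -p pics; python3 - <<'E'
from cell import *
import cv2,numpy as np
s=state();print(s['clock'],s['tool_pos'],s['orientation'],s['grip_width'])
for n in('side','top'):
    c=camera(n);cv2.imwrite(f'pics/{n}0.png',c['frame']);print(n,np.round(c['mtx'],1).tolist(),np.round(c['cam_to_world'],3).tolist())
E
```

```text
0.0 [149.85577807 476.33508265 230.39697435] [[-6.40488710e-04  3.00118852e-01  9.53901601e-01]
 [-2.04065958e-03  9.53899418e-01 -3.00119535e-01]
 [-9.99997713e-01 -2.13881162e-03  1.47860280e-06]] 85.15217244861566
side [[520.7, 0.0, 321.3], [0.0, 520.7, 192.4], [0.0, 0.0, 1.0]] [[0.659, -0.537, 0.527, -50.862], [-0.752, -0.456, 0.476, -540.33], [-0.015, -0.71, -0.704, 865.748], [0.0, 0.0, 0.0, 1.0]]
top [[438.7, 0.0, 321.0], [0.0, 438.7, 192.5], [0.0, 0.0, 1.0]] [[0.16, -0.96, 0.228, 370.484], [-0.987, -0.155, 0.04, -15.059], [-0.003, -0.231, -0.973, 837.12], [0.0, 0.0, 0.0, 1.0]]
```

View pics/side0.png

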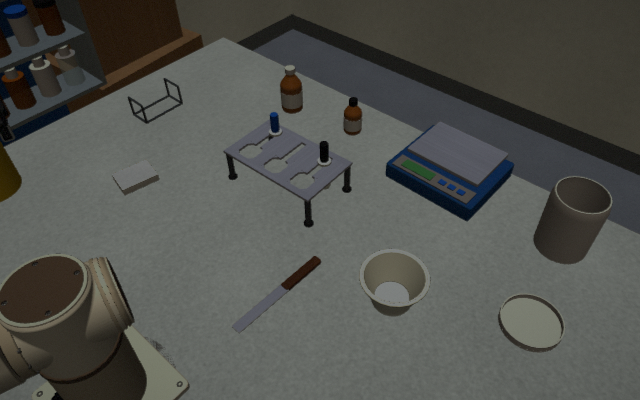

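View pics/top0.png

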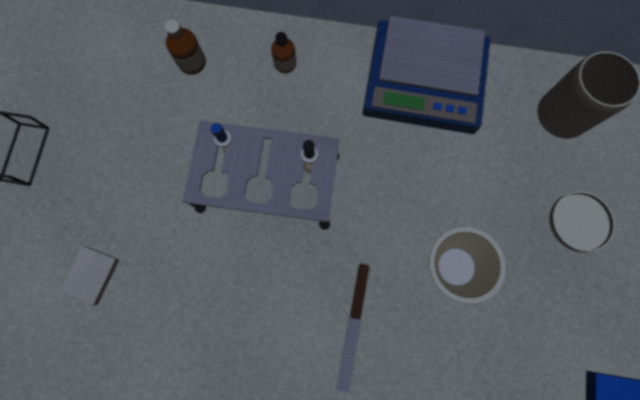

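The top view shows the rack at u 184–339, v 122–221, with the blue grip's top at (216,128), its collar at (222,138) and the black grip at (309,147). The mortar rim is centred near (468,265). The side view agrees: blue grip (275,123), mortar (395,278). I'll turn these into positions and look at enlarged crops.

```bash
cat > h.py <<'E'
import numpy as np,cv2
def ray(c,uv,z):
    M=np.array(c['cam_to_world']);d=M[:3,:3]@np.linalg.solve(c['mtx'],[uv[0],uv[1],1.]);o=M[:3,3]
    return np.round(o+d*(z-o[2])/d[2],1)
def proj(c,p):
    M=np.linalg.inv(c['cam_to_world']);q=c['mtx']@(M[:3,:3]@np.array(p,float)+M[:3,3]);return q[:2]/q[2]
E
python3 - <<'E'
from cell import *
from h import *
t=camera('top');s=camera('side')
for n,uv,z in[('FL',(201,122),85),('FR',(339,138),85),('NR',(328,221),85),('NL',(184,203),85),('w1',(215,185),85),('w2',(260,190),85),('w3',(304,194),85),('bluetop',(216,128),141),('collar',(222,138),91),('black',(309,147),141),('mortar',(468,265),76),('floor',(457,267),10)]: print('top',n,ray(t,uv,z))
for n,uv,z in[('FL',(271,122),85),('FR',(351,162),85),('NR',(311,193),85),('NL',(225,153),85),('bluetop',(275,115),141),('collar',(276,132),91),('mortar',(394,278),76),('floor',(392,294),10)]: print('side',n,ray(s,uv,z))
a=cv2.resize(t['frame'][100:240,170:350],None,fx=4,fy=4,interpolation=cv2.INTER_CUBIC);a=cv2.convertScaleAbs(a,alpha=1.6)
cv2.imwrite('pics/rk.png',a)
a=cv2.resize(s['frame'][95:325,215:440],None,fx=3.4,fy=2.6,interpolation=cv2.INTER_CUBIC);cv2.imwrite('pics/sd.png',cv2.convertScaleAbs(a,alpha=1.5))
E
```

```text
top FL [642.5 254.3  85. ]
top FR [ 6.52e+02 -2.00e-01  8.50e+01]
top NR [498.2  -4.3  85. ]
top NL [489.4 250.   85. ]
top w1 [530.  203.3  85. ]
top w2 [533.7 122.8  85. ]
top w3 [539.   44.9  85. ]
top bluetop [615.7 206.8 141. ]
top collar [616.2 207.9  91. ]
top black [607.3  45.9 141. ]
top mortar [ 462.7 -253.    76. ]
top floor [ 463.8 -253.8   10. ]
side FL [637.8 244.3  85. ]
side FR [6.494e+02 1.000e-01 8.500e+01]
side NR [517.1   2.5  85. ]
side NL [485.7 242.1  85. ]
side bluetop [613.4 200.  141. ]
side collar [612.4 201.1  91. ]
side mortar [ 457.9 -256.5   76. ]
side floor [ 466.9 -252.    10. ]
```

View pics/rk.png

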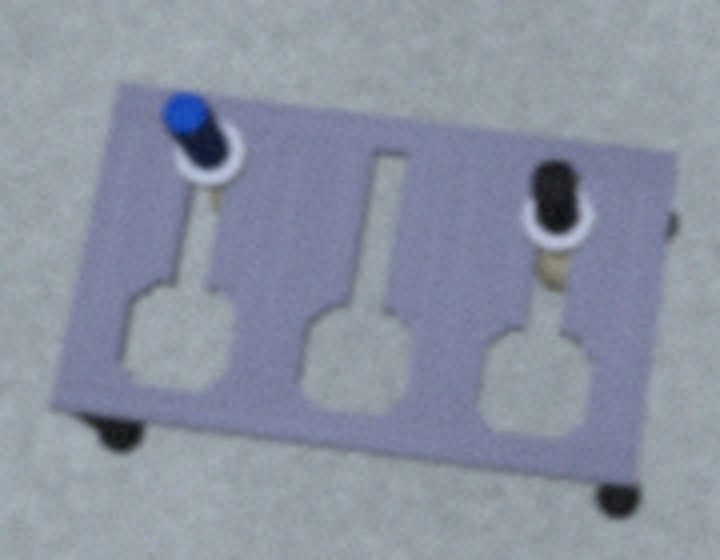

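The crop shows the corners, the wide ends at crop (179,336), (356,360) and (535,383), the blue grip's top at (186,113), its collar at (210,152) and black's top at (554,172). I'll fit the rack pose from these, along with the blue grip's axis.

```bash
python3 - <<'E'
from cell import *
from h import *
from scipy.optimize import least_squares
t=camera('top');s=camera('side')
f=lambda u,v:(170+(u-1.5)/4,100+(v-1.5)/4)
obs=[((75,130,85),f(121,86)),((75,-130,85),f(678,152)),((-80,-130,85),f(635,487)),((-80,130,85),f(52,408)),((-40,80,85),f(179,336)),((-40,0,85),f(356,360)),((-40,-80,85),f(535,383))]
def w(p,x): c,q=np.cos(p[2]),np.sin(p[2]);return (p[0]+c*x[0]-q*x[1],p[1]+q*x[0]+c*x[1],x[2])
r=least_squares(lambda p:np.concatenate([proj(t,w(p,a))-b for a,b in obs]),[570,125,.035])
print('rack',r.x,np.round(r.fun,1))
p=r.x;print('wide end',w(p,(-40,80,85)))
for n,uv,z in[('bt',f(186,113),141),('col',f(210,152),91),('black',f(554,172),141),('blkcol',f(559,216),91)]:
    q=ray(t,uv,z);d=q[:2]-p[:2];c,k=np.cos(p[2]),np.sin(p[2]);print(n,q,'rackfr',c*d[0]+k*d[1],-k*d[0]+c*d[1])
for n,a in[('FL',(75,130,85)),('FR',(75,-130,85)),('NR',(-80,-130,85)),('NL',(-80,130,85))]: print('side proj',n,proj(s,w(p,a)))
# mortar rim fit in top, bright
for c,roi in((t,(425,222,90,90)),):
    x,y,ww,h=roi;g=cv2.cvtColor(c['frame'][y:y+h,x:x+ww],cv2.COLOR_BGR2GRAY)
    _,m=cv2.threshold(cv2.GaussianBlur(g,(3,3),0),0,255,cv2.THRESH_OTSU)
    cs=max(cv2.findContours(m,0,1)[0],key=cv2.contourArea);e=cv2.fitEllipse(cs);print('mortar',e,ray(c,(e[0][0]+x,e[0][1]+y),76))
E
```

```text
rack [5.74108875e+02 1.26282452e+02 2.81686247e-02] [-0.7 -0.9  0.7  0.1  0.5  0.  -0.7  0.4 -0.2  0.2  0.1 -0.   0.2  0. ]
wide end (np.float64(531.8715512324038), np.float64(205.12411939447404), 85)
bt [615.9 206.6 141. ] rackfr 44.03668191492574 79.10864228286817
col [617.  207.8  91. ] rackfr 45.17004341407666 80.2771848418888
black [614.7  48.6 141. ] rackfr 38.38710382243692 -78.79487974047642
blkcol [612.2  47.5  91. ] rackfr 35.85711420651578 -79.824031110942
side proj FL [269.20451071 118.37227112]
side proj FR [352.49644391 161.56654084]
side proj NR [307.80923756 199.78166774]
side proj NL [223.18567134 149.83365552]
mortar ((44.5, 44.5), (105.31239318847656, 105.31239318847656), 0.0) [ 460.6 -255.8   76. ]
```

Emit:
step_arm:
  moves:
    - {"wx":1}
    - {"wx":1}
    - {"wx":1}
    - {"wx":1}
    - {"wx":1}
    - {"wx":1}
    - {"wx":1}
    - {"wx":1}
    - {"wx":0.2}
    - {}

```text
validation failed for argument at $.mo...
```

The fit residuals are under 1 px, and both pestles land on their slots (y ±79–80 mm in the rack's frame). The move call was refused, so I'll supply every field.

Emit:
step_arm:
  grip_force: 40
  moves:
    - {"gripper":1,"x":0,"y":0,"z":0,"wx":1,"wy":0,"wz":0}
    - {"gripper":1,"x":0,"y":0,"z":0,"wx":1,"wy":0,"wz":0}
    - {"gripper":1,"x":0,"y":0,"z":0,"wx":1,"wy":0,"wz":0}
    - {"gripper":1,"x":0,"y":0,"z":0,"wx":1,"wy":0,"wz":0}
    - {"gripper":1,"x":0,"y":0,"z":0,"wx":1,"wy":0,"wz":0}
    - {"gripper":1,"x":0,"y":0,"z":0,"wx":1,"wy":0,"wz":0}
    - {"gripper":1,"x":0,"y":0,"z":0,"wx":1,"wy":0,"wz":0}
    - {"gripper":1,"x":0,"y":0,"z":0,"wx":1,"wy":0,"wz":0}
    - {"gripper":1,"x":0,"y":0,"z":0,"wx":0.25,"wy":0,"wz":0}
    - {"gripper":1,"x":0,"y":0,"z":0,"wx":0,"wy":0,"wz":0}

```text
clock: 1.3
tool_pos: [150.0, 476.9, 231.2]
orientation: [[-0.0, 1.0, 0.029], [-0.0, 0.029, -1.0], [-1.0, -0.0, 0.0]]
wrist_force: [0.5, 0.0, 0.2]
grip_width: 85.2
```

Emit:
step_arm:
  moves:
    - {"gripper":1,"x":0,"y":0.954,"z":0.59,"wx":0,"wy":0,"wz":0}
    - {"gripper":1,"x":0,"y":0.954,"z":0.59,"wx":0,"wy":0,"wz":0}
    - {"gripper":1,"x":0,"y":0.954,"z":0.59,"wx":0,"wy":0,"wz":0}
    - {"gripper":1,"x":0,"y":0.954,"z":0.59,"wx":0,"wy":0,"wz":0}
    - {"gripper":1,"x":0,"y":0.954,"z":0.59,"wx":0,"wy":0,"wz":0}
    - {"gripper":1,"x":0,"y":0.954,"z":0.59,"wx":0,"wy":0,"wz":0}
    - {"gripper":1,"x":0,"y":0.954,"z":0.59,"wx":0,"wy":0,"wz":0}
    - {"gripper":1,"x":0,"y":0.954,"z":0.59,"wx":0,"wy":0,"wz":0}
    - {"gripper":1,"x":0,"y":0.954,"z":0.59,"wx":0,"wy":0,"wz":0}
    - {"gripper":1,"x":0,"y":0.954,"z":0.59,"wx":0,"wy":0,"wz":0}
    - {"gripper":1,"x":0,"y":0.954,"z":0.59,"wx":0,"wy":0,"wz":0}
    - {"gripper":1,"x":0,"y":0.954,"z":0.59,"wx":0,"wy":0,"wz":0}

```text
clock: 2.5
tool_pos: [383.7, 341.4, 231.3]
orientation: [[-0.0, 1.0, 0.03], [0.0, 0.03, -1.0], [-1.0, -0.0, -0.0]]
wrist_force: [-0.4, 0.6, 1.1]
grip_width: 85.2
```

Emit:
step_arm:
  moves:
    - {"gripper":1,"x":0,"y":0.954,"z":0.59,"wx":0,"wy":0,"wz":0}
    - {"gripper":1,"x":0,"y":0.954,"z":0.59,"wx":0,"wy":0,"wz":0}
    - {"gripper":1,"x":0,"y":0.954,"z":0.59,"wx":0,"wy":0,"wz":0}
    - {"gripper":1,"x":0,"y":0.954,"z":0.59,"wx":0,"wy":0,"wz":0}
    - {"gripper":1,"x":0,"y":0.954,"z":0.59,"wx":0,"wy":0,"wz":0}
    - {"gripper":1,"x":0,"y":0.954,"z":0.59,"wx":0,"wy":0,"wz":0}
    - {"gripper":1,"x":0,"y":0.954,"z":0.59,"wx":0,"wy":0,"wz":0}
    - {"gripper":1,"x":0,"y":0.954,"z":0.59,"wx":0,"wy":0,"wz":0}
    - {"gripper":1,"x":0,"y":0.954,"z":0.59,"wx":0,"wy":0,"wz":0}
    - {"gripper":1,"x":0,"y":0.954,"z":0.59,"wx":0,"wy":0,"wz":0}
    - {"gripper":1,"x":0,"y":0.9,"z":0.59,"wx":0,"wy":0,"wz":0}
    - {"gripper":1,"x":0,"y":0,"z":0,"wx":0,"wy":0,"wz":0}

```text
clock: 3.7
tool_pos: [597.2, 216.4, 230.4]
orientation: [[0.0, 1.0, 0.027], [-0.001, 0.027, -1.0], [-1.0, 0.0, 0.001]]
wrist_force: [-0.3, 0.1, 0.3]
grip_width: 85.4
```

```bash
cat >> h.py <<'E'
def wristcam():
    from cell import state,camera
    s=state();c=dict(camera('wrist'));T=np.eye(4);T[:3,:3]=s['orientation'];T[:3,3]=s['tool_pos']
    c['cam_to_world']=T@np.array(c['T_tool_cam']);c['pos']=s['tool_pos'];return c
E
python3 - <<'E'
from h import *
c=wristcam();print(c['pos'],np.round(c['T_tool_cam'],2).tolist(),np.round(c['mtx'],0).tolist())
for p in [(616,207,141),(616.5,207.5,91),(531.9,205.1,85),(613.5,48,141)]:print(proj(c,p))
cv2.imwrite('pics/w1.png',c['frame'])
E
```

```text
[597.22119214 216.4173612  230.38810789] [[0.0, -0.26, 0.97, -141.97], [1.0, 0.0, 0.0, 0.34], [-0.0, 0.97, 0.26, -63.52], [0.0, 0.0, 0.0, 1.0]] [[282.0, 0.0, 316.0], [0.0, 282.0, 197.0], [0.0, 0.0, 1.0]]
[337.61257247 210.2359171 ]
[334.60976749 195.06949275]
[253.74097479 193.74867817]
[327.80922739 360.94044586]
```

View pics/w1.png

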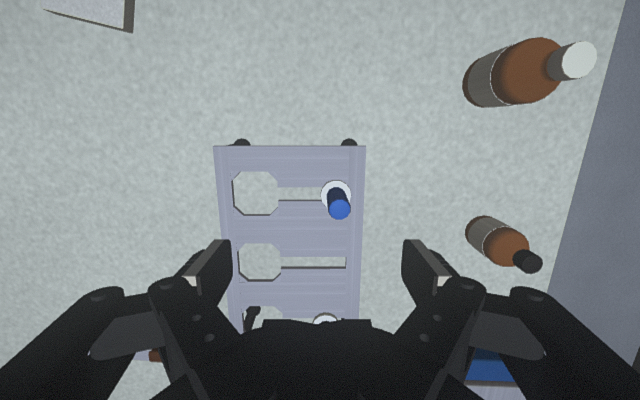

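The wrist view has the blue grip's top at (339,209) against a predicted (338,210), and the wide end at (256,193) against (254,194), so the estimates hold to 1–2 mm. I'm refining the grip to (617, 207.5) and the wide end to (533.5, 205.5). Next I centre over the grip and go down.

Emit:
step_arm:
  moves:
    - {"gripper":1,"x":0,"y":0.5,"z":0.24,"wx":0,"wy":0,"wz":0}
    - {"gripper":1,"x":0,"y":0.48,"z":0.24,"wx":0,"wy":0,"wz":0}
    - {"gripper":1,"x":0.9,"y":0,"z":0,"wx":0,"wy":0,"wz":0}
    - {"gripper":1,"x":0.9,"y":0,"z":0,"wx":0,"wy":0,"wz":0}
    - {"gripper":1,"x":0.9,"y":0,"z":0,"wx":0,"wy":0,"wz":0}
    - {"gripper":1,"x":0.9,"y":0,"z":0,"wx":0,"wy":0,"wz":0}
    - {"gripper":1,"x":0.9,"y":0,"z":0,"wx":0,"wy":0,"wz":0}
    - {"gripper":1,"x":0.9,"y":0,"z":0,"wx":0,"wy":0,"wz":0}
    - {"gripper":1,"x":0.9,"y":0,"z":0,"wx":0,"wy":0,"wz":0}
    - {"gripper":1,"x":0.3,"y":0,"z":0,"wx":0,"wy":0,"wz":0}
    - {"gripper":1,"x":0,"y":0,"z":0,"wx":0,"wy":0,"wz":0}
    - {"gripper":1,"x":0,"y":0,"z":0,"wx":0,"wy":0,"wz":0}

```text
clock: 4.95
tool_pos: [615.9, 209.4, 100.2]
orientation: [[0.001, 1.0, 0.029], [0.0, 0.029, -1.0], [-1.0, 0.001, -0.0]]
wrist_force: [-0.6, 0.2, 0.3]
grip_width: 85.2
```

```bash
python3 - <<'E'
from h import *
from cell import state
c=wristcam();print(c['pos'],state()['wrist_force'])
cv2.imwrite('pics/w2.png',c['frame']);print(proj(c,(617,207.5,141)),proj(c,(617,207.5,91)))
E
```

```text
[615.860722   209.36125878 100.2042414 ] [-0.34243708 -0.56461817 -0.32235811]
[318.41295397 288.43458964] [317.73447016 239.09200778]
```

View pics/w2.png

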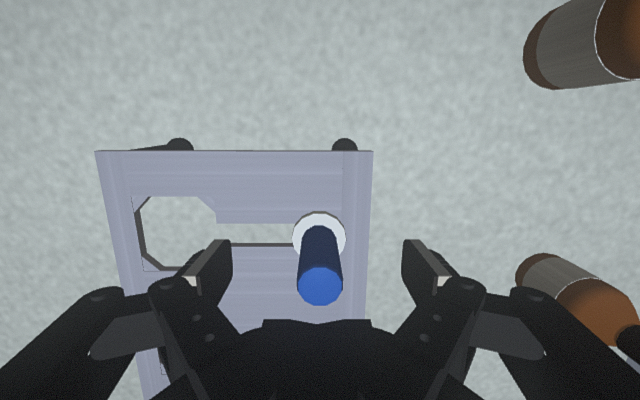

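The grip's top is at (320,285) and the predicted point (318,288), so it is centred within about 1.5 mm and midway between the pads. I'll close gently, and work out the wide end's centre from this frame (about (176,234)).

```bash
python3 - <<'E'
from h import *
c=wristcam()
for uv in[(176,234),(135,234),(217,234),(176,197),(176,271),(319,240)]:print(uv,ray(c,uv,85),ray(c,uv,91))
print(proj(c,(533.5,205.5,85)))
E
```

```text
(176, 234) [532.5 205.7  85. ] [535.6 208.3  91. ]
(135, 234) [508. 205.  85.] [512.  207.6  91. ]
(217, 234) [557.  206.4  85. ] [559.2 208.9  91. ]
(176, 197) [534.7 228.7  85. ] [537.8 230.4  91. ]
(176, 271) [530. 181.  85.] [533.2 184.5  91. ]
(319, 240) [618.2 204.2  85. ] [618.  206.9  91. ]
[177.75622345 234.35517051]
```

Emit:
step_arm:
  grip_force: 40
  moves:
    - {"gripper":-1,"x":0,"y":0,"z":0,"wx":0,"wy":0,"wz":0}
    - {"gripper":-1,"x":0,"y":0,"z":0,"wx":0,"wy":0,"wz":0}
    - {"gripper":-1,"x":0,"y":0,"z":0,"wx":0,"wy":0,"wz":0}
    - {"gripper":-1,"x":0,"y":0,"z":0,"wx":0,"wy":0,"wz":0}
    - {"gripper":-1,"x":0,"y":0,"z":0,"wx":0,"wy":0,"wz":0}
    - {"gripper":-1,"x":0,"y":0,"z":0,"wx":0,"wy":0,"wz":0}
    - {"gripper":-1,"x":0,"y":0,"z":0,"wx":0,"wy":0,"wz":0}
    - {"gripper":-1,"x":0,"y":0,"z":0,"wx":0,"wy":0,"wz":0}

```text
clock: 5.85
tool_pos: [615.6, 209.1, 99.6]
orientation: [[0.001, 1.0, 0.028], [0.0, 0.028, -1.0], [-1.0, 0.001, -0.0]]
wrist_force: [1.2, -0.3, 0.7]
grip_width: 19.3
```

Emit:
step_arm:
  moves:
    - {"gripper":-1,"x":0,"y":-0.3,"z":0,"wx":0,"wy":0,"wz":0}
    - {"gripper":-1,"x":0,"y":-0.4,"z":0,"wx":0,"wy":0,"wz":0}
    - {"gripper":-1,"x":0,"y":-0.4,"z":0,"wx":0,"wy":0,"wz":0}
    - {"gripper":-1,"x":0,"y":-0.4,"z":0,"wx":0,"wy":0,"wz":0}
    - {"gripper":-1,"x":0,"y":-0.4,"z":0,"wx":0,"wy":0,"wz":0}
    - {"gripper":-1,"x":0,"y":0,"z":0,"wx":0,"wy":0,"wz":0}

```text
clock: 6.45
tool_pos: [575.1, 208.0, 99.5]
orientation: [[-0.002, 1.0, 0.029], [-0.0, 0.029, -1.0], [-1.0, -0.002, 0.0]]
wrist_force: [-2.5, 0.1, 4.2]
grip_width: 19.0
```

Emit:
step_arm:
  moves:
    - {"gripper":-1,"x":0,"y":-0.4,"z":0,"wx":0,"wy":0,"wz":0}
    - {"gripper":-1,"x":0,"y":-0.4,"z":0,"wx":0,"wy":0,"wz":0}
    - {"gripper":-1,"x":0,"y":-0.4,"z":0,"wx":0,"wy":0,"wz":0}
    - {"gripper":-1,"x":0,"y":-0.4,"z":0,"wx":0,"wy":0,"wz":0}
    - {"gripper":-1,"x":0,"y":-0.4,"z":0,"wx":0,"wy":0,"wz":0}
    - {"gripper":-1,"x":0,"y":-0.25,"z":0,"wx":0,"wy":0,"wz":0}
    - {"gripper":-1,"x":0,"y":0,"z":0,"wx":0,"wy":0,"wz":0}
    - {"gripper":-1,"x":0,"y":0,"z":0,"wx":0,"wy":0,"wz":0}

```text
clock: 7.25
tool_pos: [531.8, 206.7, 98.9]
orientation: [[-0.001, 1.0, 0.029], [-0.0, 0.029, -1.0], [-1.0, -0.001, 0.0]]
wrist_force: [0.2, 0.8, -1.5]
grip_width: 18.7
```

```bash
python3 - <<'E'
from h import *
from cell import state
c=wristcam();print(c['pos'],state()['wrist_force'])
cv2.imwrite('pics/w3.png',c['frame'])
E
```

```text
[531.76028819 206.6684239   98.85178112] [ 0.81651584  0.06136034 -0.45464923]
```

View pics/w3.png

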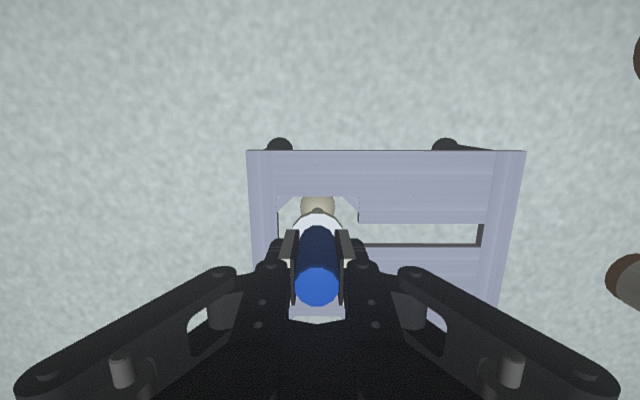

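The pestle is now centred in the wide end: the opening spans u 278–359, the collar is at u 318, and the foot shows inside the opening. Lifting straight up by 130 mm.

Emit:
step_arm:
  grip_force: 50
  moves:
    - {"gripper":-1,"x":-0.3,"y":0,"z":0,"wx":0,"wy":0,"wz":0}
    - {"gripper":-1,"x":-0.5,"y":0,"z":0,"wx":0,"wy":0,"wz":0}
    - {"gripper":-1,"x":-0.6,"y":0,"z":0,"wx":0,"wy":0,"wz":0}
    - {"gripper":-1,"x":-0.6,"y":0,"z":0,"wx":0,"wy":0,"wz":0}
    - {"gripper":-1,"x":-0.6,"y":0,"z":0,"wx":0,"wy":0,"wz":0}
    - {"gripper":-1,"x":-0.6,"y":0,"z":0,"wx":0,"wy":0,"wz":0}
    - {"gripper":-1,"x":-0.6,"y":0,"z":0,"wx":0,"wy":0,"wz":0}
    - {"gripper":-1,"x":-0.7,"y":0,"z":0,"wx":0,"wy":0,"wz":0}
    - {"gripper":-1,"x":-0.7,"y":0,"z":0,"wx":0,"wy":0,"wz":0}
    - {"gripper":-1,"x":-0.7,"y":0,"z":0,"wx":0,"wy":0,"wz":0}
    - {"gripper":-1,"x":-0.6,"y":0,"z":0,"wx":0,"wy":0,"wz":0}
    - {"gripper":-1,"x":0,"y":0,"z":0,"wx":0,"wy":0,"wz":0}

```text
clock: 8.5
tool_pos: [533.4, 207.2, 231.8]
orientation: [[0.004, 1.0, 0.028], [0.002, 0.028, -1.0], [-1.0, 0.004, -0.001]]
wrist_force: [0.0, -0.1, -1.5]
grip_width: 19.2
```

Held: wrist force is −1.5 N, which is the pestle's weight. Carrying it across to the mortar, about (462, −254).

Emit:
step_arm:
  moves:
    - {"gripper":-1,"x":0,"y":-0.09,"z":0.5,"wx":0,"wy":0,"wz":0}
    - {"gripper":-1,"x":0,"y":-0.18,"z":0.95,"wx":0,"wy":0,"wz":0}
    - {"gripper":-1,"x":0,"y":-0.18,"z":0.95,"wx":0,"wy":0,"wz":0}
    - {"gripper":-1,"x":0,"y":-0.18,"z":0.95,"wx":0,"wy":0,"wz":0}
    - {"gripper":-1,"x":0,"y":-0.18,"z":0.95,"wx":0,"wy":0,"wz":0}
    - {"gripper":-1,"x":0,"y":-0.18,"z":0.95,"wx":0,"wy":0,"wz":0}
    - {"gripper":-1,"x":0,"y":-0.18,"z":0.95,"wx":0,"wy":0,"wz":0}
    - {"gripper":-1,"x":0,"y":-0.18,"z":0.95,"wx":0,"wy":0,"wz":0}
    - {"gripper":-1,"x":0,"y":-0.18,"z":0.95,"wx":0,"wy":0,"wz":0}
    - {"gripper":-1,"x":0,"y":-0.18,"z":0.95,"wx":0,"wy":0,"wz":0}
    - {"gripper":-1,"x":0,"y":-0.18,"z":0.95,"wx":0,"wy":0,"wz":0}
    - {"gripper":-1,"x":0,"y":-0.18,"z":0.95,"wx":0,"wy":0,"wz":0}

```text
clock: 9.7
tool_pos: [495.8, -14.7, 228.2]
orientation: [[-0.002, 1.0, 0.028], [-0.0, 0.028, -1.0], [-1.0, -0.002, 0.0]]
wrist_force: [0.2, 0.5, -2.4]
grip_width: 19.0
```

Emit:
step_arm:
  moves:
    - {"gripper":-1,"x":0,"y":-0.18,"z":0.95,"wx":0,"wy":0,"wz":0}
    - {"gripper":-1,"x":0,"y":-0.18,"z":0.95,"wx":0,"wy":0,"wz":0}
    - {"gripper":-1,"x":0,"y":-0.18,"z":0.95,"wx":0,"wy":0,"wz":0}
    - {"gripper":-1,"x":0,"y":-0.18,"z":0.95,"wx":0,"wy":0,"wz":0}
    - {"gripper":-1,"x":0,"y":-0.18,"z":0.95,"wx":0,"wy":0,"wz":0}
    - {"gripper":-1,"x":0,"y":-0.18,"z":0.95,"wx":0,"wy":0,"wz":0}
    - {"gripper":-1,"x":0,"y":-0.18,"z":0.95,"wx":0,"wy":0,"wz":0}
    - {"gripper":-1,"x":0,"y":-0.18,"z":0.95,"wx":0,"wy":0,"wz":0}
    - {"gripper":-1,"x":0,"y":-0.18,"z":0.95,"wx":0,"wy":0,"wz":0}
    - {"gripper":-1,"x":0,"y":-0.18,"z":0.95,"wx":0,"wy":0,"wz":0}
    - {"gripper":-1,"x":0,"y":-0.18,"z":0.95,"wx":0,"wy":0,"wz":0}
    - {"gripper":-1,"x":0,"y":-0.18,"z":0.95,"wx":0,"wy":0,"wz":0}

```text
clock: 10.9
tool_pos: [458.9, -243.3, 228.2]
orientation: [[-0.002, 1.0, 0.028], [0.001, 0.028, -1.0], [-1.0, -0.002, -0.001]]
wrist_force: [1.0, 0.3, -2.0]
grip_width: 18.4
```

Emit:
step_arm:
  moves:
    - {"gripper":-1,"x":0,"y":-0.1,"z":0.5,"wx":0,"wy":0,"wz":0}
    - {"gripper":-1,"x":0,"y":0,"z":0,"wx":0,"wy":0,"wz":0}
    - {"gripper":-1,"x":0,"y":0,"z":0,"wx":0,"wy":0,"wz":0}

```text
clock: 11.2
tool_pos: [458.2, -252.2, 228.8]
orientation: [[-0.001, 1.0, 0.028], [0.001, 0.028, -1.0], [-1.0, -0.001, -0.001]]
wrist_force: [-0.3, 0.7, -0.7]
grip_width: 18.8
```

```bash
python3 - <<'E'
from h import *
from cell import state,camera
c=wristcam();s=state();print(c['pos'],s['wrist_force'],s['grip_width'])
a=c['frame']
b=camera('side')['frame'];cv2.imwrite('pics/m1.png',np.vstack([a[100:400],b[100:400]]))
for p in[(462,-254,76),(528,-254,76),(396,-254,76),(462,-188,76)]:print(p,proj(c,p))
E
```

```text
[ 458.23941218 -252.17120327  228.83085515] [ 0.53205777 -1.14971761 -0.93655683] 19.24836976596103
(462, -254, 76) [319.75260063 185.37291844]
(528, -254, 76) [381.32458736 187.10068975]
(396, -254, 76) [258.00783412 183.64029875]
(462, -188, 76) [321.81020664 121.52082149]
```

View pics/m1.png

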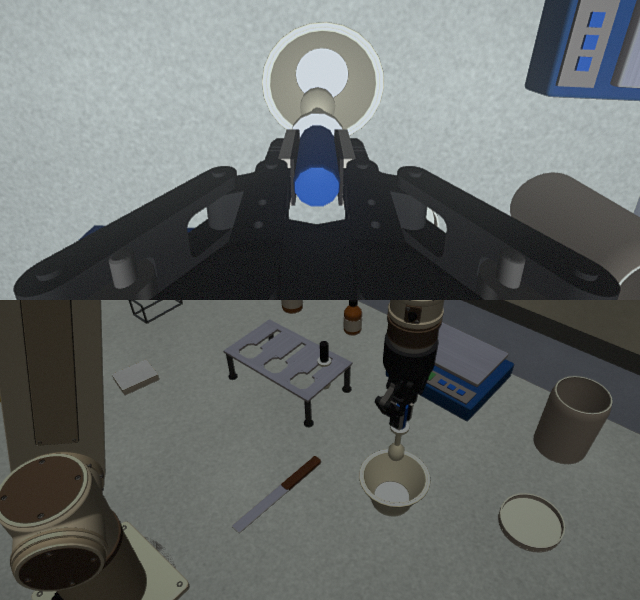

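The rim spans u 262–383, with its centre at u 322.5 against a predicted 319.7, which puts the mortar at about (464, −254). The pestle hangs straight above it and the black one is still in place. Correcting and lowering.

Emit:
step_arm:
  moves:
    - {"gripper":-1,"x":0,"y":0.29,"z":0.1,"wx":0,"wy":0,"wz":0}
    - {"gripper":-1,"x":0.6,"y":0,"z":0,"wx":0,"wy":0,"wz":0}
    - {"gripper":-1,"x":0.8,"y":0,"z":0,"wx":0,"wy":0,"wz":0}
    - {"gripper":-1,"x":0.8,"y":0,"z":0,"wx":0,"wy":0,"wz":0}
    - {"gripper":-1,"x":0.8,"y":0,"z":0,"wx":0,"wy":0,"wz":0}
    - {"gripper":-1,"x":0.8,"y":0,"z":0,"wx":0,"wy":0,"wz":0}
    - {"gripper":-1,"x":0.7,"y":0,"z":0,"wx":0,"wy":0,"wz":0}
    - {"gripper":-1,"x":0.6,"y":0,"z":0,"wx":0,"wy":0,"wz":0}
    - {"gripper":-1,"x":0.4,"y":0,"z":0,"wx":0,"wy":0,"wz":0}
    - {"gripper":-1,"x":0.3,"y":0,"z":0,"wx":0,"wy":0,"wz":0}
    - {"gripper":-1,"x":0.2,"y":0,"z":0,"wx":0,"wy":0,"wz":0}
    - {"gripper":-1,"x":0,"y":0,"z":0,"wx":0,"wy":0,"wz":0}

```text
clock: 12.5
tool_pos: [464.5, -254.3, 109.0]
orientation: [[-0.0, 1.0, 0.029], [0.0, 0.029, -1.0], [-1.0, -0.0, -0.0]]
wrist_force: [0.1, -0.0, -0.7]
grip_width: 18.8
```

```bash
python3 - <<'E'
from h import *
from cell import state,camera
c=wristcam();s=state();print(c['pos'],s['wrist_force'],s['grip_width'])
b=camera('side')['frame'][170:350,300:480];cv2.imwrite('pics/m2.png',np.hstack([cv2.resize(c['frame'][50:350,150:490],None,fx=1.2,fy=1.2),cv2.resize(b,(360,360))]))
E
```

```text
[ 464.4688687 -254.3003833  108.9842317] [ 0.85977137  0.29968985 -3.02242085] 19.023371901054386
```

View pics/m2.png

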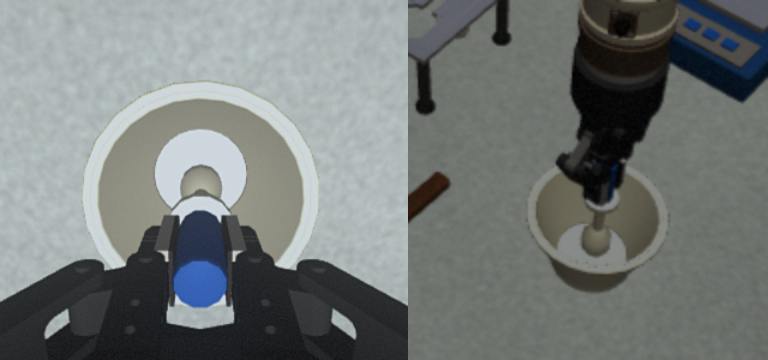

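The foot is centred over the inner floor in both views, about 9 mm above it. Lowering the rest slowly while watching the force.

Emit:
step_arm:
  moves:
    - {"gripper":-1,"x":0.15,"y":0,"z":0,"wx":0,"wy":0,"wz":0}
    - {"gripper":-1,"x":0.12,"y":0,"z":0,"wx":0,"wy":0,"wz":0}
    - {"gripper":-1,"x":0.08,"y":0,"z":0,"wx":0,"wy":0,"wz":0}
    - {"gripper":-1,"x":0.05,"y":0,"z":0,"wx":0,"wy":0,"wz":0}
    - {"gripper":-1,"x":0,"y":0,"z":0,"wx":0,"wy":0,"wz":0}
    - {"gripper":-1,"x":0,"y":0,"z":0,"wx":0,"wy":0,"wz":0}

```text
clock: 13.2
tool_pos: [464.6, -254.4, 101.3]
orientation: [[-0.0, 1.0, 0.029], [-0.0, 0.029, -1.0], [-1.0, -0.0, 0.0]]
wrist_force: [-0.3, -0.4, -2.5]
grip_width: 18.7
```

Emit:
step_arm:
  moves:
    - {"gripper":-1,"x":0.05,"y":0,"z":0,"wx":0,"wy":0,"wz":0}
    - {"gripper":-1,"x":0,"y":0,"z":0,"wx":0,"wy":0,"wz":0}
    - {"gripper":-1,"x":0,"y":0,"z":0,"wx":0,"wy":0,"wz":0}

```text
clock: 13.5
tool_pos: [464.6, -254.4, 100.3]
orientation: [[0.0, 1.0, 0.028], [0.0, 0.028, -1.0], [-1.0, 0.0, -0.0]]
wrist_force: [0.3, -0.3, -1.1]
grip_width: 18.8
```

Emit:
step_arm:
  moves:
    - {"gripper":-1,"x":0.04,"y":0,"z":0,"wx":0,"wy":0,"wz":0}
    - {"gripper":-1,"x":0,"y":0,"z":0,"wx":0,"wy":0,"wz":0}
    - {"gripper":-1,"x":0,"y":0,"z":0,"wx":0,"wy":0,"wz":0}

```text
clock: 13.8
tool_pos: [464.7, -254.4, 99.6]
orientation: [[0.0, 1.0, 0.028], [-0.0, 0.028, -1.0], [-1.0, 0.0, 0.0]]
wrist_force: [0.6, 0.2, -1.8]
grip_width: 18.9
```

```bash
python3 - <<'E'
from cell import *
for _ in range(3):
    s=state();print(s['clock'],s['tool_pos'][2],s['wrist_force']);camera('side')
E
```

```text
13.8 99.56190323388374 [ 0.57574978  0.16039132 -1.80182975]
13.85 99.5730617061766 [ 0.00358297 -0.16956808 -1.62181791]
13.9 99.5681702339711 [ 0.00552947  0.0177662  -1.40501608]
```

Still carrying the weight; a little lower.

Emit:
step_arm:
  moves:
    - {"gripper":-1,"x":0.04,"y":0,"z":0,"wx":0,"wy":0,"wz":0}
    - {"gripper":-1,"x":0,"y":0,"z":0,"wx":0,"wy":0,"wz":0}
    - {"gripper":-1,"x":0,"y":0,"z":0,"wx":0,"wy":0,"wz":0}

```text
clock: 14.25
tool_pos: [464.8, -254.6, 99.5]
orientation: [[0.001, 1.0, 0.029], [-0.001, 0.029, -1.0], [-1.0, 0.001, 0.001]]
wrist_force: [-0.9, 0.1, 6.0]
grip_width: 19.1
```

Emit:
step_arm:
  moves:
    - {"gripper":-1,"x":0.04,"y":0,"z":0,"wx":0,"wy":0,"wz":0}
    - {"gripper":-1,"x":0,"y":0,"z":0,"wx":0,"wy":0,"wz":0}
    - {"gripper":-1,"x":0,"y":0,"z":0,"wx":0,"wy":0,"wz":0}

```text
clock: 14.55
tool_pos: [465.0, -254.7, 99.5]
orientation: [[0.002, 1.0, 0.028], [-0.001, 0.028, -1.0], [-1.0, 0.002, 0.001]]
wrist_force: [-1.7, 1.5, 10.0]
grip_width: 18.8
```

Contact: force has gone from −1.5 to +10 N at z 99.5. I'll ease off the press, open slowly, then rise.

Emit:
step_arm:
  grip_force: 20
  moves:
    - {"gripper":-1,"x":-0.06,"y":0,"z":0,"wx":0,"wy":0,"wz":0}
    - {"gripper":-1,"x":0,"y":0,"z":0,"wx":0,"wy":0,"wz":0}
    - {"gripper":-0.5,"x":0,"y":0,"z":0,"wx":0,"wy":0,"wz":0}
    - {"gripper":-0.45,"x":0,"y":0,"z":0,"wx":0,"wy":0,"wz":0}
    - {"gripper":-0.4,"x":0,"y":0,"z":0,"wx":0,"wy":0,"wz":0}
    - {"gripper":-0.3,"x":0,"y":0,"z":0,"wx":0,"wy":0,"wz":0}
    - {"gripper":-0.2,"x":0,"y":0,"z":0,"wx":0,"wy":0,"wz":0}
    - {"gripper":0,"x":0,"y":0,"z":0,"wx":0,"wy":0,"wz":0}
    - {"gripper":0.2,"x":0,"y":0,"z":0,"wx":0,"wy":0,"wz":0}
    - {"gripper":0.2,"x":0,"y":0,"z":0,"wx":0,"wy":0,"wz":0}

```text
clock: 15.55
tool_pos: [464.6, -254.4, 99.1]
orientation: [[0.0, 1.0, 0.028], [-0.0, 0.028, -1.0], [-1.0, 0.0, 0.0]]
wrist_force: [-0.3, 0.6, 0.6]
grip_width: 51.3
```

Emit:
step_arm:
  moves:
    - {"gripper":0.2,"x":-0.3,"y":0,"z":0,"wx":0,"wy":0,"wz":0}
    - {"gripper":0.2,"x":-0.7,"y":0,"z":0,"wx":0,"wy":0,"wz":0}
    - {"gripper":0.2,"x":-0.9,"y":0,"z":0,"wx":0,"wy":0,"wz":0}
    - {"gripper":0.2,"x":-0.9,"y":0,"z":0,"wx":0,"wy":0,"wz":0}
    - {"gripper":0.2,"x":-0.9,"y":0,"z":0,"wx":0,"wy":0,"wz":0}
    - {"gripper":0.2,"x":-0.9,"y":0,"z":0,"wx":0,"wy":0,"wz":0}
    - {"gripper":0.2,"x":-0.9,"y":0,"z":0,"wx":0,"wy":0,"wz":0}
    - {"gripper":0.2,"x":-0.9,"y":0,"z":0,"wx":0,"wy":0,"wz":0}
    - {"gripper":0.2,"x":0,"y":0,"z":0,"wx":0,"wy":0,"wz":0}
    - {"gripper":0.2,"x":0,"y":0,"z":0,"wx":0,"wy":0,"wz":0}

```text
clock: 16.55
tool_pos: [464.7, -254.5, 227.3]
orientation: [[0.001, 1.0, 0.028], [-0.0, 0.028, -1.0], [-1.0, 0.001, 0.0]]
wrist_force: [-0.3, 0.4, -0.0]
grip_width: 51.6
```

```bash
python3 - <<'E'
from h import *
from cell import state,camera
c=wristcam();s=state();print(c['pos'],s['wrist_force'],s['grip_width'])
b=camera('side')['frame'][90:350,200:480];cv2.imwrite('pics/m3.png',np.hstack([cv2.resize(c['frame'][50:350,150:490],None,fx=1.2,fy=1.2),cv2.resize(b,(388,360))]))
E
```

```text
[ 464.69566196 -254.45493993  227.28562427] [ 0.43481902  0.23776755 -0.00541417] 51.019694140576654
```

View pics/m3.png

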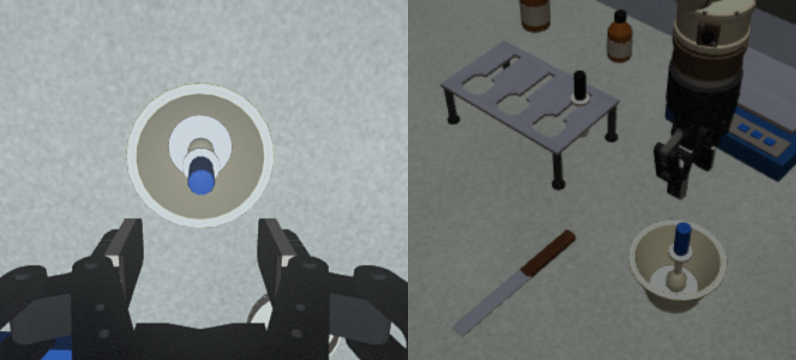

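The pestle stands upright in the centre of the mortar, the black one still hangs in its slot, and the gripper is well clear. Handing in.

```bash
python3 -c "
from cell import *
print(close_job())"
```

```text
the job is handed in; nothing more can be done
None
```

The blue-gripped pestle is now standing foot down in the white mortar, and the job is handed in at about 16.7 s on the robot's clock. I gripped it, slid it along its slot to the wide end, and lifted it straight off. I then carried it over the mortar, lowered it until the foot touched the floor, eased off and let go.

- **Last pictures:** the pestle stands upright near the centre of the mortar. The mortar shows no visible shift or tip, though I did not measure it afterwards. The black-gripped pestle still hangs in its slot.
- **Robot:** the gripper is open about 130 mm above its release height and touching nothing, with the wrist force at about 0.
- **Forces:** the highest wrist reading was about 10 N, when the pestle's foot touched the mortar floor.
- **What disagreed or failed:**
  - My rough side-camera readings were off by up to about 10 mm (one rack corner about 19 mm), so I used the top and wrist views, which agreed within 1–3 mm.
  - An automatic ellipse fit of the mortar rim failed, so I read the rim by eye.
  - The first move call was refused because it left out fields.

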